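Weigh a spice jar on the notched beam scale

TASK

Find out how full the spice jar beside the scale is: set it gently upright on the pan of the beam scale and let go, so that it sinks the pan; then push the scale's sliding weight along the notched beam, its tooth seated in a notch, until the pointer comes to rest between the two long marks either side of the index line. Push the weight with closed fingers, never clamping it: press on no part of the beam with more than 12 N, and do not disturb the other things on the counter.

Things in the scene. Friction and masses are not known exactly. Their poses are not given: they have to be found in the camera images.
- spice_jar: the small round spice jar that stands alone at the front of the counter, left of the scale's pan (others stand far back on the right): glass with a screw cap, 42 mm diameter, 96 mm tall; how full it is, and so its weight, is not known (85 to 150 g in all). Origin: centre of its underside, z up. Seize it round the glass or the cap.
- scale: the beam scale's fixed grey frame: foot 105 mm deep, 505 mm long (y +145 to -360 mm), 24 mm high; column with pivot 115 mm up (yoke top 123 mm); upright white index plate at y = -335 mm, 82 to 148 mm high, 20 mm behind (+x) the beam, grey stop plate beside it to y = -297 mm. Origin: on the counter under the pivot; +y along the foot to the pan, -y along the notched arm, -x front.
- beam: the steel beam, 8 mm thick, from 12 mm below the pivot line to its tooth crests 9 mm above; origin at the pivot, axes like the scale's (-y along the notched arm). It tilts about its x at most 0.045 rad either way between firm stops, positive = pointer end down; damped, it rests about 1.5 s after it is left alone. It carries pan and sliding weight.
- pan_floor (a point): centre of the pan's inner floor, where the jar is to stand, about 147 mm above the counter, +-4.5 mm as the beam tilts. The pan is a round steel dish, floor radius 47 mm, rim radius 55 mm, 8 mm above the floor; 100 mm from the pivot on the +y side. A linkage keeps it level, so the jar may stand some mm off centre. It yields softly (under 3 N) down to its stop.
- poise (a joint): sliding weight's place along the beam, m: 0 at the first notch, 70 mm from the pivot, to 0.170 at the last (hard stops at both). Notches 10 mm apart; with empty pan the beam is level at 0, each notch outward balances 10 g. With the pointer off its stops, one notch outward lowers it 10 mm. A spring tooth clicks from notch to notch and pulls the weight into the nearest; 3 to 6 N pass a crest.
- poise_mid (a point): middle of the upper block of the sliding weight, a steel saddle (100 g) on the beam: block 30 mm across the beam, 20 mm along it, 40 mm high, from 20 mm below to 20 mm above this point, with a flat button 4 mm high on top. This point is 36 mm above the pivot line. Push on the faces 10 mm from it, towards pivot or pointer; both are free from above, 35 mm or more beside each.
- tooth (a joint): lift of the sliding weight's spring tooth in m: about 0 or slightly below = down in a notch, about 0.0015 on a crest.
- pointer_tip (a point): the black pointer, 3.5 mm thick, at the outer end of the beam, 335 mm from the pivot, seen against the white index plate from the front. On its upper stop it stands 15 mm above the index line, on its lower stop 15 mm below.
- index_mark (a point): fixed point at the index line's height (115 mm above the counter) in the plane of the beam, in front of the white plate; z up. The plate carries the thick index line, a long mark 7 mm above and one 7 mm below it, and shorter marks at 14 and 21 mm.
- lemon: loose lemon, 76x56x55 mm, bystander; origin under its centre.
- garlic: loose garlic bulb, 60 mm, bystander; origin under its centre.
- onion: loose onion, 78 mm wide, 85 mm tall, bystander; origin under its centre.
- tinned_fish: flat rectangular tin, 63x105x26 mm, bystander; origin under its centre.
- pencil: pencil, 150 mm long, 7 mm thick, bystander; origin under its centre.
- clothes_peg: wooden clothes peg, 52x69x10 mm as it lies, bystander; origin under its centre.
Mind the look-alikes: they are no part of the job. What is shaped like the spice_jar but purple is not meant.

How it is judged:
By the outcome, as a careful person would: the job done as asked, in the order asked, and still so for the second after the job is handed in, with the robot touching nothing.
It also fails if it takes over 67 s, if anything falls off the work surface, if the arm or the gripper's body presses on something with over 40 N, if the wrist force passes 120 N, or if a joint passes its speed limit or range.

ROBOT

A 6-joint arm with a two-finger parallel gripper is mounted at the origin on a cart in front of the work surface, level with it; the furniture and walls round the work are solid. World frame = base frame: x ahead of the robot, y to its left, z up, the work surface at z = 0. Lengths are in mm, angles in rad, forces in N, time in s.
With the tool pointing down it reaches from about 350 to 975 mm from the base axis. Payload 7.1 kg.
Tool frame: the origin (TCP) lies between the finger pads; the fingertips stand 14 mm ahead of it and the grasp point (between the pads) lies 5 mm behind it (ctrl.tcp_to_tips is the distance from the TCP to the fingertips, in mm); z points along the fingers, y is the line along which they close (so a half turn about z gives the same grasp; the last joint's range is limited). The gripper opens to 88 mm and grips with 3 to 60 N. Pads are 20 mm wide; open, the fingers measure 115 mm over their backs; the gripper's body (75 mm by 178 mm) begins 61 mm behind the grasp point.
Start: joints at [-1.194, 0.423, 1.63, -0, 1.089, -0.019], TCP at [240.982, -576.656, 236.675] pointing down, gripper open.
Joint ranges: [-3, 3], [-0.9, 2.11], [0.09, 2.58], [-1.31, 4.45], [0.11, 2.69], [-2.54, 2.54]. Speed limits (rad/s): [2.39, 2.39, 3.01, 3.14, 3.14, 3.14].

INTERFACE

Orientations are given as a rotation vector (axis times angle).
In Python, from workcell import ctrl gives the robot as it stands.
- The arm moves only by the tool apply_moves, never from a script. Its argument "series" is a list that holds one entry, the list of rows, each a list of 7 numbers: the shift along the tool's x, y, z in cm, then the turn, a rotation vector about the tool's x, y, z in degrees, then the opening, from 0 (shut) to 1 (fully open). A call has 1 to 12 rows; each row shifts and turns the commanded pose from where the row before left it, along the tool's axes as they then stand; what a row does not reach is not made up. A row lasts 1/10 s, in which the tool goes at most 50 mm and 8.59 degrees, less where a joint would pass 70% of its speed; a pose out of reach is approached as far as the arm can. A call with a gripper value outside its range is refused whole. The fingers move at their own pace and stop on an object; the grip force is fixed at half the most. Time passes only in rows, so rows that do not move let the fingers close. It gives the time, the measured TCP pose, the force and the opening at its end, in the units of the state.
- ctrl.get_obs(): the state, without advancing time (a new reading comes with each control period).
- ctrl.get_image(name): name is "scene" or "top" or "wrist"; returns a dict with "img" (480x640x3 uint8, blue, green, red), "K" (3x3 intrinsics, pixels), "dist" ([k1, k2, p1, p2, k3] as OpenCV has them; the pictures are not rectified), "cam_to_world" (4x4, takes a point from camera to world coordinates). Camera axes: x right, y down, z forward; pixel columns grow to the right and rows downward; lengths in mm; the calibration is good to about 2 mm. A picture is of the moment at which its call begins. There is no depth.
- ctrl.close_job(): hands the job in, once; it reports no verdict.
The state is a dict: "t": time; "qpos": joint angles; "qvel": joint speeds; "joint_torque": joint torques, N m; "ee_pos": TCP position; "orientation": TCP orientation; "ft_force": force on the tool from outside, world axes, zero at the start; "moment": the same for the moment, N m; "width": finger opening in mm.
Only numpy, scipy, OpenCV 4.12 (cv2) and the standard library are available. Lean on these libraries where they do the work, as an engineer would, in place of code of your own. Each camera call takes 0.05 s, during which the arm holds its last target. There are 200 camera calls.

## Working session

There is one attempt and no reset: what is moved stays moved. The work goes in short steps, Python scripts to look and compute and a tool call to move; the robot and the scene stay as the last step left them, time stands still between calls to the robot, and variables do not carry over. Pictures are saved under pics/ and viewed, on a budget of 10 in all, crops included, one or two more only if the job needs it, and the job is handed in when it is done.

Besides the shell and the picture viewer there is one more tool, called as a command line: name --argument value ..., lists and objects as JSON in quotes. apply_moves: Moves the arm, as the interface text tells. Its arguments: {"type":"object","properties":{"series":{"type":"array","items":{"type":"array","items":{"type":"array","items":{"type":"number"}}}}},"required":["series"]}

```bash
mkdir -p pics; cat > h.py <<'E'
import numpy as np,cv2
from scipy.spatial.transform import Rotation as R
from workcell import ctrl
def shot(name,fn,crop=None,s=1):
    d=ctrl.get_image(name); im=d["img"]
    np.savez("pics/"+fn+".npz",**{k:np.array(d[k]) for k in("img","K","dist","cam_to_world")})
    if crop: x0,y0,x1,y1=crop; im=im[y0:y1,x0:x1]
    if s!=1: im=cv2.resize(im,None,fx=s,fy=s,interpolation=cv2.INTER_CUBIC)
    cv2.imwrite("pics/"+fn+".png",im); return d
def ray(fn,px):
    d=np.load("pics/"+fn+".npz"); u=cv2.undistortPoints(np.array([[px]],float),d["K"],d["dist"])[0,0]
    T=d["cam_to_world"]; return T[:3,3],T[:3,:3]@np.array([u[0],u[1],1])
def at(fn,px,axis,val):
    o,r=ray(fn,px); return o+r*(val-o[axis])/r[axis]
def proj(fn,p):
    d=np.load("pics/"+fn+".npz"); T=np.linalg.inv(d["cam_to_world"])
    return cv2.projectPoints(np.array(p,float).reshape(-1,1,3),cv2.Rodrigues(T[:3,:3])[0],T[:3,3],d["K"],d["dist"])[0][:,0]
E
python3 - <<'E'
from h import *
for n in("scene","top"):
    d=shot(n,n+"1"); print(n,d["cam_to_world"].round(2).tolist(),d["K"].tolist())
o=ctrl.get_obs(); print({k:np.round(v,3) for k,v in o.items()}); print(R.from_rotvec(o["orientation"]).as_matrix().round(3))
E
```

```text
scene [[-0.64, -0.5, 0.58, -306.23], [-0.77, 0.39, -0.5, 754.29], [0.02, -0.77, -0.64, 1022.15], [0.0, 0.0, 0.0, 1.0]] [[457.53989773177767, 0.0, 315.85620627395764], [0.0, 457.53989773177767, 236.2777083686025], [0.0, 0.0, 1.0]]
top [[-0.03, -1.0, 0.08, 466.48], [-1.0, 0.03, 0.01, 36.74], [-0.01, -0.08, -1.0, 1337.07], [0.0, 0.0, 0.0, 1.0]] [[486.55653130876834, 0.0, 314.56975501648884], [0.0, 486.55653130876834, 236.92666569936887], [0.0, 0.0, 1.0]]
{'t': np.float64(0.1), 'qpos': array([-1.194,  0.424,  1.631, -0.   ,  1.089, -0.019]), 'qvel': array([ 0.001, -0.002, -0.002, -0.001, -0.   ,  0.001]), 'joint_torque': array([-0.0000e+00, -5.4562e+01, -2.7433e+01,  6.5000e-02,  1.9000e-02,
       -0.0000e+00]), 'ee_pos': array([ 240.808, -576.233,  236.004]), 'orientation': array([-3.079, -0.617,  0.   ]), 'ft_force': array([-0.121,  0.862, -0.674]), 'moment': array([-0.029,  0.008, -0.004]), 'width': np.float64(87.616)}
[[ 0.923  0.386 -0.001]
 [ 0.386 -0.923  0.001]
 [ 0.    -0.001 -1.   ]]
```

View pics/scene1.png

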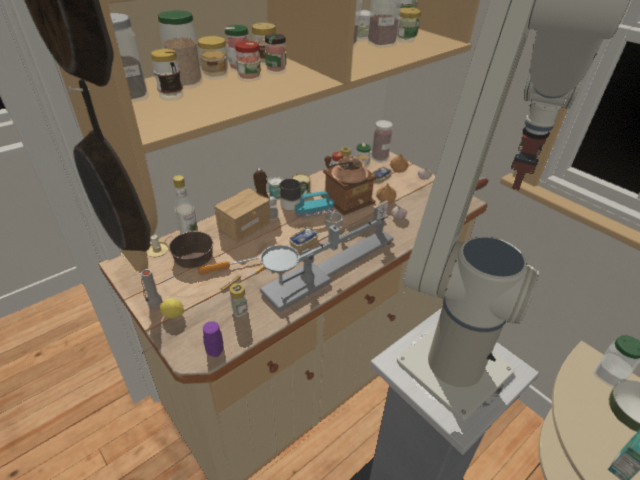

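View pics/top1.png

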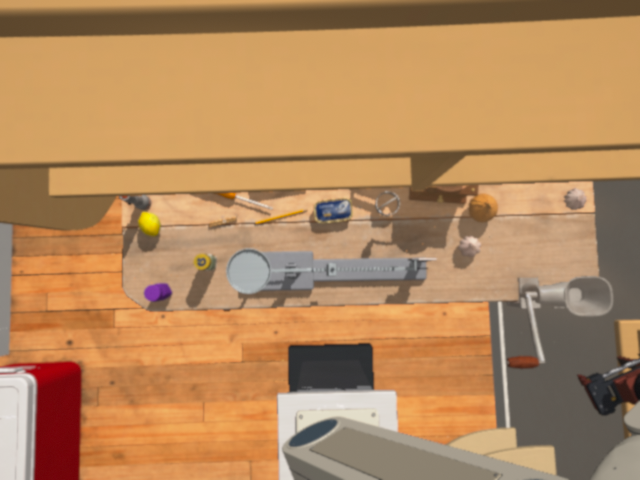

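The scene shows the yellow-capped jar at top-view (204,261), the pan at (249,271), the poise near (332,269) and the purple decoy at (157,293). Next I'll enlarge both views.

```bash
python3 - <<'E'
from h import *
a=np.load("pics/top1.npz")["img"][235:305,190:450]; a=cv2.resize(a,None,fx=3,fy=3,interpolation=cv2.INTER_CUBIC)
b=np.load("pics/scene1.npz")["img"][190:330,200:440]; b=cv2.resize(b,None,fx=2.6,fy=2.6,interpolation=cv2.INTER_CUBIC)
b=cv2.copyMakeBorder(b,0,0,0,780-b.shape[1],cv2.BORDER_CONSTANT)
cv2.imwrite("pics/c1.png",np.vstack([a,b]))
print("jar",at("top1",(204,261),2,96),"pan",at("top1",(249,271),2,155),"poise",at("top1",(332,269),2,175),"purple",at("top1",(157,293),2,50))
print("shelf edge z400",at("top1",(300,195),2,400))
E
```

```text
jar [510.4906503  328.74241342  96.        ] pan [480.77818681 206.22084627 155.        ] poise [479.24047689   5.49247681 175.        ] purple [432.08333602 463.46682161  50.        ]
shelf edge z400 [622.192966  68.995089 400.      ]
```

View pics/c1.png

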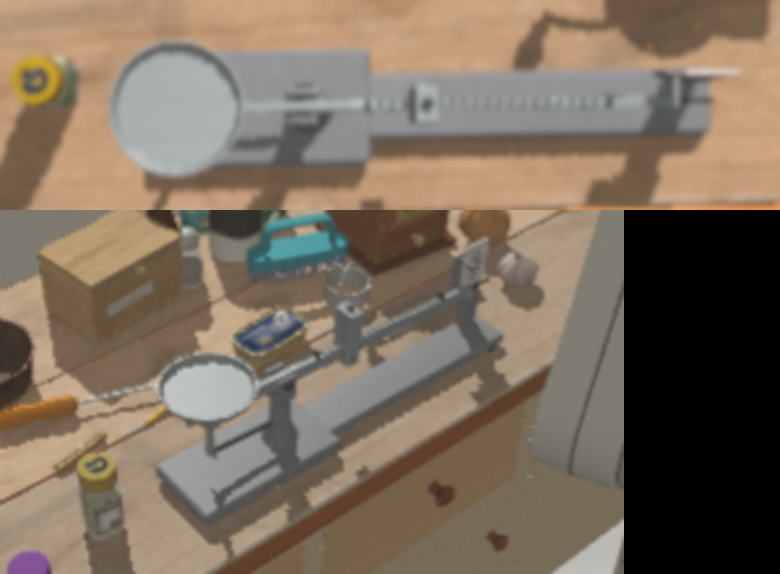

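The enlarged crop puts the cap at full-frame (202.3,262), the pan centre at (249,271), the pivot at (291.3,269.3) and the poise block at (332.3,269.3). I'll raise the tool and turn it so the fingers close along world x, then travel.

```bash
python3 - <<'E'
from h import *
for n,p,z in(("jar cap",(202.3,262),96),("pan",(249,271),155),("pivot",(291.3,269.3),123),("poise",(332.3,269.3),175),("tip",(433,258.7),115),("footA",(190+373/3,235+75/3),24),("footB",(190+712/3,235+75/3),24)): print(n,at("top1",p,2,z).round(1))
E
```

```text
jar cap [508.1 333.1  96. ]
pan [480.8 206.2 155. ]
pivot [482.1 105.4 123. ]
poise [478.5   4.8 175. ]
tip [ 498.1 -249.1  115. ]
footA [506.5  48.2  24. ]
footB [ 497.4 -255.1   24. ]
```

apply_moves --series '[[[0, 0, -1.5, 0, 0, -8.4, 1], [0, 0, -1.5, 0, 0, -8.4, 1], [0, 0, -1.5, 0, 0, -8.4, 1], [0, 0, -1.5, 0, 0, -8.4, 1], [0, 0, -1.5, 0, 0, -8.4, 1], [0, 0, -1.5, 0, 0, -8.4, 1], [0, 0, -1.5, 0, 0, -8.4, 1], [0, 0, -1.5, 0, 0, -8.4, 1], [3, 3, 0, 0, 0, 0, 1], [4, 2, 0, 0, 0, 0, 1], [4, 2, 0, 0, 0, 0, 1], [4, 2, 0, 0, 0, 0, 1]]]'

```text
t: 1.3
ee_pos: [331.6, -425.2, 356.2]
orientation: [-2.224, -2.218, -0.0]
ft_force: [0.3, 0.2, -0.3]
width: 87.6
```

apply_moves --series '[[[4.8, 1.1, 0, 0, 0, 0, 1], [4.8, 1.1, 0, 0, 0, 0, 1], [4.8, 1.1, 0, 0, 0, 0, 1], [4.8, 1.1, 0, 0, 0, 0, 1], [4.8, 1.1, 0, 0, 0, 0, 1], [4.8, 1.1, 0, 0, 0, 0, 1], [4.8, 1.1, 0, 0, 0, 0, 1], [4.8, 1.1, 0, 0, 0, 0, 1], [4.8, 1.1, 0, 0, 0, 0, 1], [4.8, 1.1, 0, 0, 0, 0, 1], [4.8, 1.1, 0, 0, 0, 0, 1], [4.8, 1.1, 0, 0, 0, 0, 1]]]'

```text
t: 2.5
ee_pos: [464.3, 151.0, 356.6]
orientation: [2.223, 2.219, -0.0]
ft_force: [0.6, -0.4, -0.3]
width: 87.8
```

apply_moves --series '[[[4.5, 1.1, 2, 0, 0, 0, 1], [4.5, 1.1, 2, 0, 0, 0, 1], [4.5, 1.1, 2, 0, 0, 0, 1], [3, 1, 2, 0, 0, 0, 1], [0, 0, 0, 0, 0, 0, 1], [0, 0, 0, 0, 0, 0, 1], [0, 0, 0, 0, 0, 0, 1]]]'

```text
t: 3.2
ee_pos: [507.5, 311.7, 277.7]
orientation: [2.224, 2.218, 0.0]
ft_force: [-0.0, -1.3, 0.4]
width: 87.7
```

```bash
python3 - <<'E'
from h import *
shot("wrist","w1"); o=ctrl.get_obs(); print(o["t"],o["ee_pos"],R.from_rotvec(o["orientation"]).as_matrix().round(3).tolist())
print(np.load("pics/w1.npz")["cam_to_world"].round(2).tolist())
print(proj("w1",[[508,333,96],[508,333,0],[480.8,206.2,147],[480.8,206.2,0]]))
E
```

```text
3.25 [507.68408718 311.61691362 278.10827143] [[0.003, 1.0, 0.001], [1.0, -0.003, 0.0], [0.0, 0.001, -1.0]]
[[1.0, -0.0, -0.0, 508.59], [-0.0, -0.96, -0.28, 387.35], [0.0, 0.28, -0.96, 424.95], [0.0, 0.0, 0.0, 1.0]]
[[319.3125611  200.37116442]
 [319.39765055 187.44179834]
 [290.10992132 347.50610415]
 [299.19890002 283.99141466]]
```

View pics/w1.png

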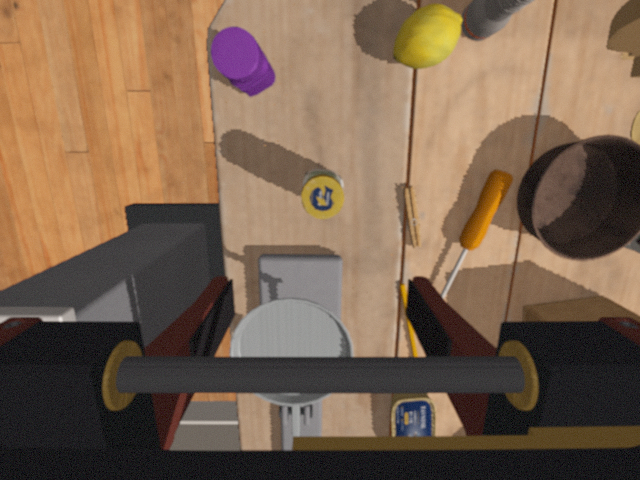

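The jar cap is at (322,198), the pan rim ellipse is centred near (293,350), and the peg and lemon are clear.

```bash
python3 - <<'E'
from h import *
print("cap",at("w1",(322,198),2,96),"pan",at("w1",(292.5,350),2,155),at("w1",(292.5,350),2,151))
E
```

```text
cap [510.56535997 335.26019517  96.        ] pan [483.65495209 208.86590098 155.        ] [483.28540508 206.22118798 151.        ]
```

apply_moves --series '[[[1.2, 0.15, 4, 0, 0, 0, 1], [1.15, 0.15, 4, 0, 0, 0, 1], [0, 0, 4, 0, 0, 0, 1], [0, 0, 4, 0, 0, 0, 1], [0, 0, 3.6, 0, 0, 0, 1], [0, 0, 2, 0, 0, 0, 1], [0, 0, 0, 0, 0, 0, 1], [0, 0, 0, 0, 0, 0, 0], [0, 0, 0, 0, 0, 0, 0], [0, 0, 0, 0, 0, 0, 0], [0, 0, 0, 0, 0, 0, 0], [0, 0, 0, 0, 0, 0, 0]]]'

```text
t: 4.45
ee_pos: [510.9, 336.2, 62.0]
orientation: [2.224, 2.219, 0.002]
ft_force: [-0.9, 0.1, 0.6]
width: 51.2
```

apply_moves --series '[[[0, 0, 0, 0, 0, 0, 0], [0, 0, 0, 0, 0, 0, 0], [0, 0, 0, 0, 0, 0, 0]]]'

```text
t: 4.75
ee_pos: [510.7, 336.1, 61.5]
orientation: [-2.224, -2.219, -0.0]
ft_force: [-0.8, 0.5, 4.0]
width: 41.7
```

apply_moves --series '[[[0, 0, -2, 0, 0, 0, 0], [0, 0, -4, 0, 0, 0, 0], [0, 0, -4, 0, 0, 0, 0], [0, 0, -4, 0, 0, 0, 0], [0, 0, -4, 0, 0, 0, 0], [-2.2, -0.5, 0, 0, 0, 0, 0], [-3, -0.7, 0, 0, 0, 0, 0], [-3, -0.7, 0, 0, 0, 0, 0], [-3, -0.7, 0, 0, 0, 0, 0], [-1.6, -0.2, 0, 0, 0, 0, 0], [0, 0, 0, 0, 0, 0, 0], [0, 0, 0, 0, 0, 0, 0]]]'

```text
t: 5.95
ee_pos: [483.0, 208.5, 241.4]
orientation: [2.225, 2.218, 0.001]
ft_force: [-0.1, 0.1, -1.5]
width: 41.7
```

```bash
python3 - <<'E'
from h import *
d=shot("scene","s2",(210,190,410,330),4); o=ctrl.get_obs(); print(o["t"],o["ee_pos"],o["ft_force"],o["width"])
print((proj("s2",[[482.5,207.5,151],[482.5,207.5,180],[483,207.5,245]])-[210,190])*4)
E
```

```text
6.0 [482.98498846 208.89878889 241.29514169] [ 0.02831799 -0.08089922 -0.92705201] 42.07561895530076
[[277.54584439 275.83672832]
 [276.31811014 244.91982517]
 [272.9789868  171.90596195]]
```

View pics/s2.png

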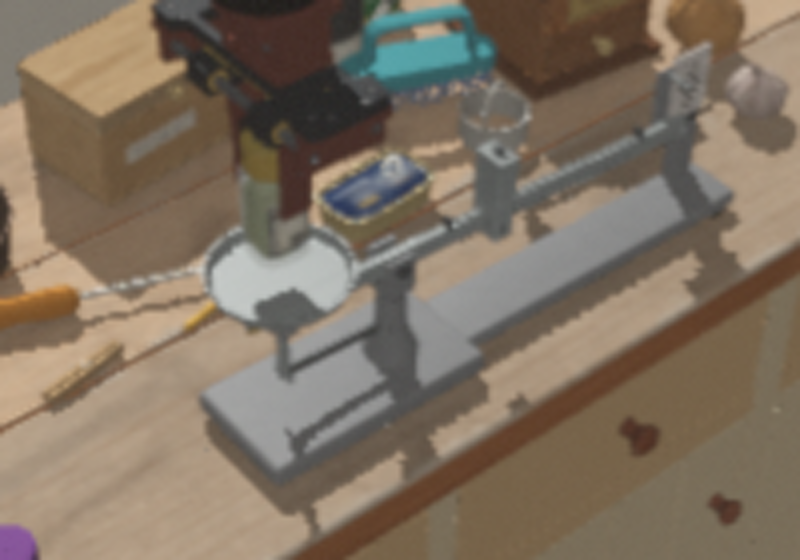

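The jar hangs over the pan centre, which is at crop (281,275) and agrees with the projection. I'll lower slowly.

apply_moves --series '[[[0, 0, 1.2, 0, 0, 0, 0], [0, 0, 0.8, 0, 0, 0, 0], [0, 0, 0.3, 0, 0, 0, 0], [0, 0, 0.2, 0, 0, 0, 0], [0, 0, 0.2, 0, 0, 0, 0], [0, 0, 0.2, 0, 0, 0, 0], [0, 0, 0.2, 0, 0, 0, 0], [0, 0, 0.15, 0, 0, 0, 0], [0, 0, 0.15, 0, 0, 0, 0], [0, 0, 0, 0, 0, 0, 0], [0, 0, 0, 0, 0, 0, 0]]]'

```text
t: 7.1
ee_pos: [482.3, 208.1, 207.2]
orientation: [-2.224, -2.219, 0.0]
ft_force: [-0.2, -0.1, -1.3]
width: 41.8
```

```bash
python3 - <<'E'
from h import *
for i in range(3): d=shot("scene","s3",(255,190,405,300),5); o=ctrl.get_obs(); print(o["t"],o["ee_pos"],o["ft_force"],o["width"])
E
```

```text
7.15 [482.36783096 208.07768628 207.28519217] [ 0.15929771 -0.05923091 -1.55043369] 41.57355780100862
7.2 [482.32905187 208.07560215 207.29303932] [-0.05573375 -0.10017734 -1.38884179] 42.120290068554596
7.25 [482.37827645 208.08568367 207.29165364] [ 0.05148901  0.32482487 -1.45919659] 41.90773360736576
```

View pics/s3.png

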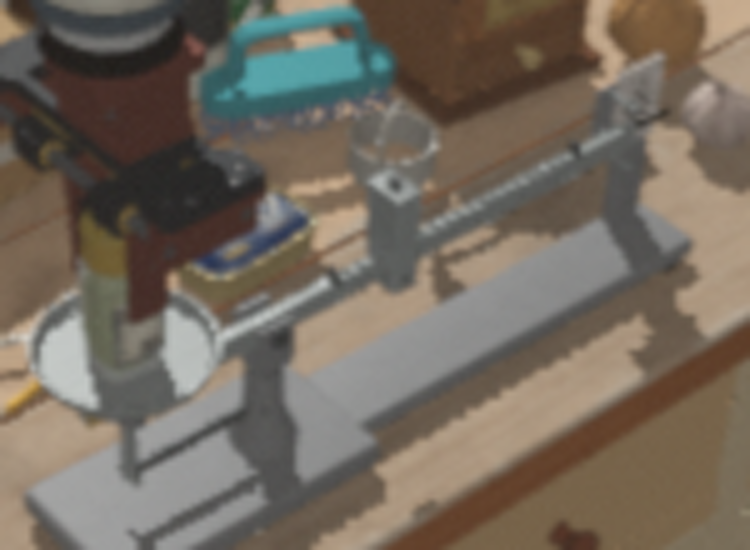

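The pan has sunk and the pointer has risen to about (387,213) full-frame, so the jar stands on the pan. I'll go slightly lower, then release.

apply_moves --series '[[[0, 0, 0.1, 0, 0, 0, 0], [0, 0, 0.1, 0, 0, 0, 0], [0, 0, 0, 0, 0, 0, 0], [0, 0, 0, 0, 0, 0, 0]]]'

```text
t: 7.65
ee_pos: [482.3, 208.1, 205.2]
orientation: [-2.224, -2.219, 0.0]
ft_force: [-0.5, -0.8, -1.3]
width: 41.7
```

apply_moves --series '[[[0, 0, 0.05, 0, 0, 0, 0], [0, 0, 0, 0, 0, 0, 0.55], [0, 0, 0, 0, 0, 0, 0.65], [0, 0, 0, 0, 0, 0, 0.8], [0, 0, 0, 0, 0, 0, 0.9], [0, 0, 0, 0, 0, 0, 1], [0, 0, 0, 0, 0, 0, 1], [0, 0, 0, 0, 0, 0, 1], [0, 0, 0, 0, 0, 0, 1]]]'

```text
t: 8.55
ee_pos: [482.4, 208.1, 204.7]
orientation: [2.224, 2.219, -0.0]
ft_force: [-0.8, -0.0, 0.3]
width: 87.9
```

apply_moves --series '[[[0, 0, -0.5, 0, 0, 0, 1], [0, 0, -2, 0, 0, 0, 1], [0, 0, -3.5, 0, 0, 0, 1], [0, 0, -4, 0, 0, 0, 1], [0, 0, -3, 0, 0, 0, 0.5], [-3.5, 0, 0, 0, 0, 0, 0], [-4, -0.1, 0, 0, 0, 0, 0], [-4, -0.1, 0, 0, 0, 0, 0], [-3.5, -0.1, 0, 0, 0, 0, 0], [-2, -0.1, 3, 0, 0, 0, 0], [0, 0, 3, 0, 0, 0, 0], [0, 0, 0, 0, 0, 0, 0]]]'

```text
t: 9.75
ee_pos: [475.6, 37.3, 272.0]
orientation: [-2.223, -2.214, 0.007]
ft_force: [-0.7, -0.4, 1.0]
width: 27.2
```

```bash
python3 - <<'E'
from h import *
for i in range(4): shot("wrist","w2")
d=shot("scene","s4"); o=ctrl.get_obs(); print(o["t"],o["ee_pos"],o["ft_force"],o["width"])
a=d["img"][190:300,255:405]; a=cv2.resize(a,(640,470),interpolation=cv2.INTER_CUBIC)
w=cv2.imread("pics/w2.png"); cv2.imwrite("pics/w2s.png",np.hstack([cv2.resize(w,(400,300)),cv2.resize(a,(400,300))])); 
E
```

```text
10.0 [479.03695111  38.6074921  276.33690177] [ 0.05944135 -0.04094361 -0.22481708] 7.175998780317298
```

View pics/w2s.png

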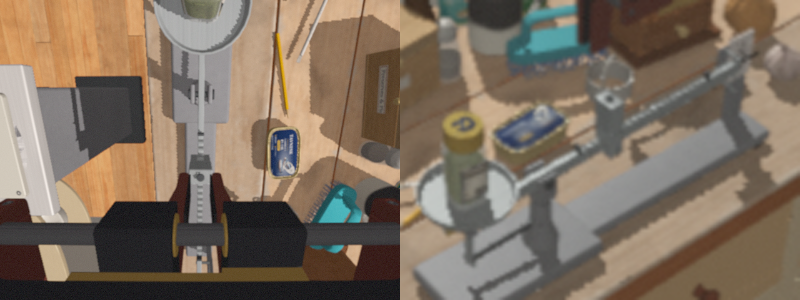

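The jar stands upright on the pan. The poise top and button are at wrist (320,283) and its pivot-side face is just above.

```bash
python3 - <<'E'
from h import *
print(at("w2",(320,283),2,180)); print(proj("w2",[[478.5,4.8,180],[478.5,14.8,176],[478.5,14.8,140]]))
w=np.load("pics/w2.npz")["img"][220:330,250:390]; s=np.load("pics/s4.npz")["img"][200:255,330:400]
cv2.imwrite("pics/w2c.png",np.hstack([cv2.resize(w,(420,330)),cv2.resize(s,(380,330),interpolation=cv2.INTER_CUBIC)]))
E
```

```text
[479.7490213   11.15398449 180.        ]
[[318.38011313 290.76155445]
 [318.33787547 276.51521105]
 [318.44843866 260.88393644]]
```

View pics/w2c.png

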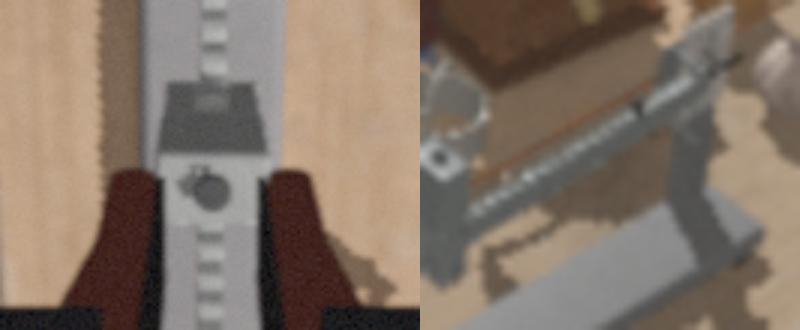

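The top centre is at wrist (320,283) and the pivot-side top edge at row 271, so the poise is at y≈7 (notch 3). The pointer is up on its stop. I'll descend on the pivot side and find contact.

apply_moves --series '[[[0, 0, 4, 0, 0, 0, 0], [0, 0, 4, 0, 0, 0, 0], [0, 0, 2.7, 0, 0, 0, 0], [0, 0, 1, 0, 0, 0, 0], [0, 0, 0, 0, 0, 0, 0], [-0.5, 0, 0, 0, 0, 0, 0], [-0.3, 0, 0, 0, 0, 0, 0], [-0.2, 0, 0, 0, 0, 0, 0], [0, 0, 0, 0, 0, 0, 0]]]'

```text
t: 10.9
ee_pos: [478.9, 27.9, 158.9]
orientation: [2.223, 2.217, 0.003]
ft_force: [-0.2, 1.4, 0.9]
width: 0.3
```

apply_moves --series '[[[-0.15, 0, 0, 0, 0, 0, 0], [0, 0, 0, 0, 0, 0, 0]]]'

```text
t: 11.1
ee_pos: [478.2, 26.4, 158.2]
orientation: [2.223, 2.219, 0.001]
ft_force: [0.6, 0.1, 1.5]
width: 0.6
```

apply_moves --series '[[[-0.15, 0, 0, 0, 0, 0, 0], [0, 0, 0, 0, 0, 0, 0]]]'

```text
t: 11.3
ee_pos: [477.8, 24.8, 157.7]
orientation: [-2.224, -2.219, 0.001]
ft_force: [0.3, 0.8, -0.2]
width: 0.2
```

apply_moves --series '[[[-0.15, 0, 0, 0, 0, 0, 0], [0, 0, 0, 0, 0, 0, 0]]]'

```text
t: 11.5
ee_pos: [477.8, 23.4, 157.6]
orientation: [-2.224, -2.219, 0.001]
ft_force: [0.8, -0.5, -0.2]
width: 0.6
```

apply_moves --series '[[[-0.15, 0, 0, 0, 0, 0, 0], [0, 0, 0, 0, 0, 0, 0]]]'

```text
t: 11.7
ee_pos: [477.9, 22.0, 157.7]
orientation: [-2.224, -2.219, 0.0]
ft_force: [-0.3, -0.1, -0.1]
width: 0.2
```

apply_moves --series '[[[-0.15, 0, 0, 0, 0, 0, 0], [0, 0, 0, 0, 0, 0, 0]]]'

```text
t: 11.9
ee_pos: [478.0, 20.6, 157.7]
orientation: [-2.224, -2.219, -0.0]
ft_force: [1.5, 1.8, -0.2]
width: 0.7
```

apply_moves --series '[[[-0.15, 0, 0, 0, 0, 0, 0], [0, 0, 0, 0, 0, 0, 0]]]'

```text
t: 12.1
ee_pos: [477.9, 19.2, 157.7]
orientation: [-2.224, -2.219, -0.0]
ft_force: [0.3, 1.6, -0.3]
width: 0.7
```

apply_moves --series '[[[-0.15, 0, 0, 0, 0, 0, 0], [0, 0, 0, 0, 0, 0, 0]]]'

```text
t: 12.3
ee_pos: [477.9, 17.4, 157.7]
orientation: [2.224, 2.219, -0.0]
ft_force: [-1.1, 1.7, -0.7]
width: 0.1
```

```bash
python3 - <<'E'
from h import *
F=[]
for i in range(2):
  shot("scene","s5",(300,195,400,270),8); o=ctrl.get_obs(); F.append(o["ft_force"])
print(o["ee_pos"],np.round(F,2).tolist())
E
```

```text
[477.91975402  17.46743891 157.74162885] [[-0.91, 0.99, -0.26], [-1.2, 0.78, -0.62]]
```

View pics/s5.png

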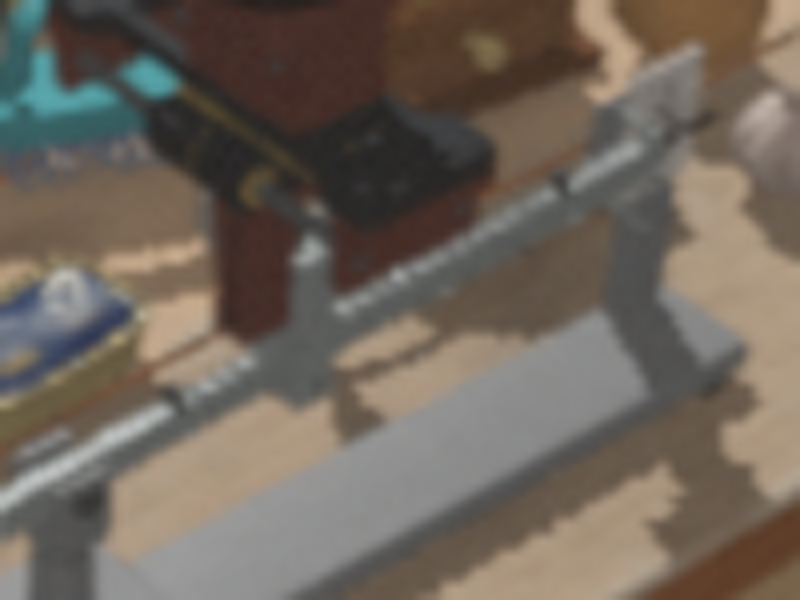

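```bash
python3 - <<'E'
from h import *
P=[[478,17.5,144],[464,17.5,144],[492,17.5,144],[478,27.5,144],[478,7.5,144],[478,-2,180],[464,8,176],[494,8,176],[478,-2,136],[482,106,123]]
for p,q in zip(P,(proj("s5",P)-[300,195])*8): print(p,q.round())
E
```

```text
[478, 17.5, 144] [248. 322.]
[464, 17.5, 144] [272. 340.]
[492, 17.5, 144] [224. 303.]
[478, 27.5, 144] [228. 332.]
[478, 7.5, 144] [268. 311.]
[478, -2, 180] [291. 227.]
[464, 8, 176] [295. 264.]
[494, 8, 176] [242. 225.]
[478, -2, 136] [285. 318.]
[482, 106, 123] [ 59. 454.]
```

apply_moves --series '[[[-0.3, 0, 0, 0, 0, 0, 0], [-0.6, 0, 0, 0, 0, 0, 0], [-0.6, -0.05, 0, 0, 0, 0, 0], [-0.6, 0, 0, 0, 0, 0, 0], [-0.6, 0, 0, 0, 0, 0, 0], [-0.6, -0.05, 0, 0, 0, 0, 0], [-0.6, 0, 0, 0, 0, 0, 0], [-0.6, 0, 0, 0, 0, 0, 0], [-0.6, -0.05, 0, 0, 0, 0, 0], [-0.6, 0, 0, 0, 0, 0, 0], [-0.6, 0, 0, 0, 0, 0, 0], [-0.3, 0, 0, 0, 0, 0, 0]]]'

```text
t: 13.6
ee_pos: [476.3, -49.2, 157.8]
orientation: [2.224, 2.219, -0.0]
ft_force: [-0.1, 0.0, -0.3]
width: 0.6
```

apply_moves --series '[[[-0.3, 0, 0, 0, 0, 0, 0], [-0.1, 0, 0, 0, 0, 0, 0], [0, 0, 0, 0, 0, 0, 0], [0, 0, 0, 0, 0, 0, 0]]]'

```text
t: 14.0
ee_pos: [476.3, -52.4, 157.7]
orientation: [2.224, 2.219, -0.0]
ft_force: [0.2, 0.8, -0.4]
width: 0.3
```

apply_moves --series '[[[0.5, 0, 0, 0, 0, 0, 0], [1, 0, 0, 0, 0, 0, 0], [0.5, 0, -2, 0, 0, 0, 0], [0, 0, -4, 0, 0, 0, 0], [2, 0, -4, 0, 0, 0, 0], [3, 0, 0, 0, 0, 0, 0], [0, 0, 0, 0, 0, 0, 0], [0, 0, 0, 0, 0, 0, 0], [0, 0, 0, 0, 0, 0, 0], [0, 0, 0, 0, 0, 0, 0], [0, 0, 0, 0, 0, 0, 0], [0, 0, 0, 0, 0, 0, 0]]]'

```text
t: 15.2
ee_pos: [476.3, 17.2, 257.4]
orientation: [-2.224, -2.218, 0.001]
ft_force: [0.1, 0.9, 0.2]
width: 0.5
```

```bash
python3 - <<'E'
from h import *
for i in range(14): ctrl.get_image("scene")
d=shot("scene","s6"); w=shot("wrist","w6"); o=ctrl.get_obs(); print(o["t"],o["ee_pos"],o["ft_force"])
s=d["img"][195:260,320:400]
cv2.imwrite("pics/c6.png",np.hstack([cv2.resize(s,(480,390),interpolation=cv2.INTER_CUBIC),cv2.resize(w["img"][200:460,215:425],(315,390))]))
P=[[478,17,180],[475,-63,170]]; print(proj("w6",P))
sc=lambda p:((proj("s6",p)-[320,195])*6).round(0).tolist()
piv=np.array([482,106,115]); u=np.array([-.03,-1,0])
print("tip level/up/down",sc([piv+335*u+[0,0,z] for z in(0,7,-7,15,-15)]))
print("front top edge centre of block per notch (level)",[sc(piv+(70+10*k)*u+[-15,0,56]) for k in (9,11,13)])
E
```

```text
16.0 [476.43926171  17.64547271 257.73115564] [0.77146633 0.29988708 0.44761871]
[[320.85523413 257.25088053]
 [317.21615916 350.94031978]]
tip level/up/down [[404.0, 113.0], [406.0, 103.0], [403.0, 123.0], [408.0, 91.0], [401.0, 134.0]]
front top edge centre of block per notch (level) [[[194.0, 160.0]], [[223.0, 146.0]], [[252.0, 132.0]]]
```

View pics/c6.png

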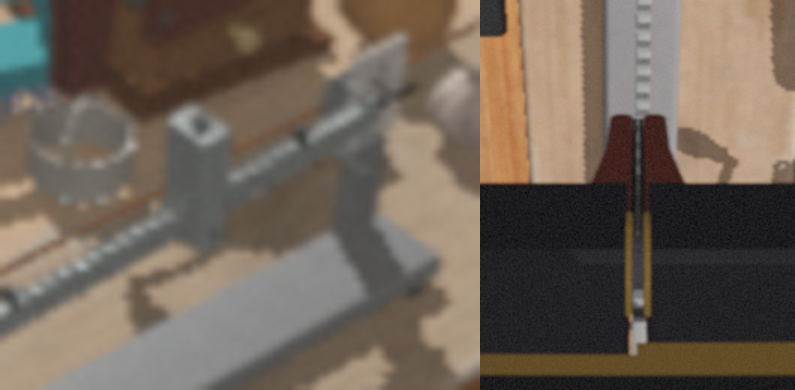

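The pointer is at crop (410,88), on its upper stop. The block top front edge is near (217,135), which is notch 11, so the jar exceeds about 125 g. I'll push two notches further.

apply_moves --series '[[[-2.5, 0, 0, 0, 0, 0, 0], [-2.3, 0, 3, 0, 0, 0, 0], [0, 0, 4, 0, 0, 0, 0], [0, 0, 3, 0, 0, 0, 0], [0, 0, 0, 0, 0, 0, 0], [-0.7, 0, 0, 0, 0, 0, 0], [-0.7, 0, 0, 0, 0, 0, 0], [-0.6, 0, 0, 0, 0, 0, 0], [-0.6, 0, 0, 0, 0, 0, 0], [-0.6, 0, 0, 0, 0, 0, 0], [-0.6, 0, 0, 0, 0, 0, 0], [-0.4, -0.05, 0, 0, 0, 0, 0]]]'

```text
t: 17.2
ee_pos: [476.0, -72.9, 157.9]
orientation: [2.224, 2.218, 0.001]
ft_force: [1.0, 2.0, 0.1]
width: 0.1
```

apply_moves --series '[[[0, 0, 0, 0, 0, 0, 0], [0, 0, 0, 0, 0, 0, 0]]]'

```text
t: 17.4
ee_pos: [475.6, -72.5, 157.7]
orientation: [-2.224, -2.219, 0.0]
ft_force: [1.4, 1.1, -0.2]
width: 0.5
```

apply_moves --series '[[[0.5, 0, 0, 0, 0, 0, 0], [1, 0, 0, 0, 0, 0, 0], [0.5, 0, -2, 0, 0, 0, 0], [0, 0, -4, 0, 0, 0, 0], [2, 0, -4, 0, 0, 0, 0], [3, 0, 0, 0, 0, 0, 0], [0, 0, 0, 0, 0, 0, 0], [0, 0, 0, 0, 0, 0, 0], [0, 0, 0, 0, 0, 0, 0], [0, 0, 0, 0, 0, 0, 0], [0, 0, 0, 0, 0, 0, 0], [0, 0, 0, 0, 0, 0, 0]]]'

```text
t: 18.6
ee_pos: [475.8, -2.8, 257.4]
orientation: [-2.224, -2.218, 0.001]
ft_force: [0.7, 0.4, -0.4]
width: 0.5
```

```bash
cat > chk.py <<'E'
from h import *
import sys; n=sys.argv[1]
for i in range(16): ctrl.get_image("scene")
d=shot("scene",n); o=ctrl.get_obs(); print(o["t"],o["ee_pos"],o["ft_force"])
s=d["img"][200:245,340:400]; q=d["img"][200:225,375:400]; r=np.load("pics/s6.npz")["img"][200:225,375:400]
Z=lambda a,h:cv2.resize(a,(int(a.shape[1]*h/a.shape[0]),h),interpolation=cv2.INTER_CUBIC)
cv2.imwrite("pics/"+n+"c.png",np.hstack([Z(s,300),np.vstack([Z(q,300)]),np.zeros((300,5,3),np.uint8)]))
piv=np.array([482,106,115]); u=np.array([-.03,-1,0])
f=lambda p:((proj(n,p)-[340,200])*300/45).round(0).tolist()
print("tip 0,+7,-7,+15,-15",((proj(n,[piv+335*u+[0,0,z] for z in(0,7,-7,15,-15)])-[375,200])*12).round(0).tolist())
print("block 11,13,15",[f(piv+(70+10*k)*u+[-15,0,56]) for k in(11,13,15)])
E
python3 chk.py s7
```

```text
19.45 [475.91352663  -2.37699201 257.7255539 ] [-0.69491329 -0.40939512  0.44127498]
tip 0,+7,-7,+15,-15 [[149.0, 165.0], [152.0, 145.0], [146.0, 186.0], [155.0, 122.0], [142.0, 209.0]]
block 11,13,15 [[[115.0, 129.0]], [[147.0, 114.0]], [[179.0, 98.0]]]
```

View pics/s7c.png

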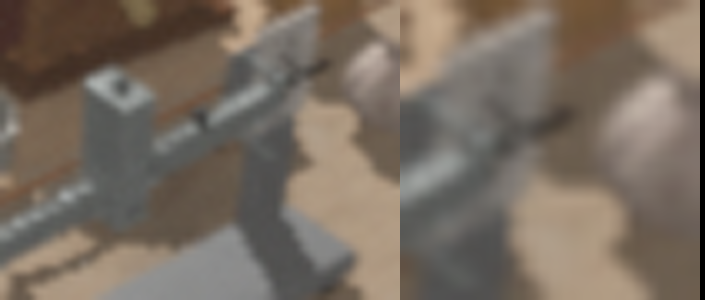

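The block is at about notch 13, and the pointer tip at crop (165,117) is still high. I'll compare it numerically with the earlier frames.

```bash
python3 - <<'E'
from h import *
ref=np.load("pics/s6.npz")["img"][195:235,370:400].astype(np.float32)
g={n:cv2.cvtColor(np.load(f"pics/{n}.npz")["img"],cv2.COLOR_BGR2GRAY) for n in("s2","s4","s6","s7")}
for n,a in g.items():
    print(n); print([ (c,200+round(float(np.average(np.arange(200,222),weights=np.clip(105-a[200:222,c].astype(float),0,None)+1e-6))-200,2)) for c in(386,387,388,389)], a[206:222,388].tolist())
t=g["s6"][205:219,368:394]
for n,a in g.items():
    print(n,cv2.phaseCorrelate(t.astype(float),a[205:219,368:394].astype(float)))
    p=g["s6"][208:222,372:392]; m=cv2.matchTemplate(a[200:232,368:396],p,cv2.TM_CCOEFF_NORMED); print(cv2.minMaxLoc(m)[1::2])
E
```

```text
s2
[(386, 210.5), (387, 210.54), (388, 207.07), (389, 205.94)] [100, 96, 96, 96, 95, 98, 97, 95, 99, 114, 136, 141, 151, 156, 158, 160]
s4
[(386, 210.32), (387, 210.12), (388, 207.57), (389, 206.5)] [100, 95, 88, 66, 75, 95, 98, 96, 100, 126, 156, 156, 154, 155, 160, 160]
s6
[(386, 210.33), (387, 210.13), (388, 207.77), (389, 206.56)] [99, 95, 87, 68, 72, 94, 96, 95, 99, 125, 157, 155, 152, 155, 159, 159]
s7
[(386, 210.35), (387, 210.17), (388, 207.73), (389, 206.58)] [100, 95, 88, 66, 72, 94, 97, 95, 100, 125, 157, 156, 154, 156, 159, 159]
s2 ((0.3873273798816914, 0.4718603153756389), 0.762363494525884)
(0.6998509168624878, (4, 8))
s4 ((0.4548697526176202, 0.5016876647934598), 1.00246547177016)
(0.9987272620201111, (4, 8))
s6 ((0.5, 0.5), 1.0)
(1.0, (4, 8))
s7 ((0.5010885719285056, 0.46870662354215753), 0.9972869634216034)
(0.9992120265960693, (4, 8))
```

The pointer is unchanged, still on its upper stop at (388,209.4). That implies a jar of at least 145 g, so I'll push two more notches.

apply_moves --series '[[[-2.5, 0, 0, 0, 0, 0, 0], [-2.3, 0, 3, 0, 0, 0, 0], [0, 0, 4, 0, 0, 0, 0], [0, 0, 3, 0, 0, 0, 0], [0, 0, 0, 0, 0, 0, 0], [-0.7, 0, 0, 0, 0, 0, 0], [-0.7, 0, 0, 0, 0, 0, 0], [-0.6, 0, 0, 0, 0, 0, 0], [-0.6, 0, 0, 0, 0, 0, 0], [-0.6, 0, 0, 0, 0, 0, 0], [-0.6, 0, 0, 0, 0, 0, 0], [-0.4, -0.05, 0, 0, 0, 0, 0]]]'

```text
t: 20.65
ee_pos: [475.5, -93.0, 158.0]
orientation: [2.224, 2.218, 0.001]
ft_force: [1.8, 1.4, -1.2]
width: 0.5
```

apply_moves --series '[[[0, 0, 0, 0, 0, 0, 0], [0, 0, 0, 0, 0, 0, 0]]]'

```text
t: 20.85
ee_pos: [475.1, -92.5, 157.7]
orientation: [-2.224, -2.219, 0.0]
ft_force: [0.1, 2.5, -0.7]
width: 0.3
```

apply_moves --series '[[[0.5, 0, 0, 0, 0, 0, 0], [1, 0, 0, 0, 0, 0, 0], [0.5, 0, -2, 0, 0, 0, 0], [0, 0, -4, 0, 0, 0, 0], [2, 0, -4, 0, 0, 0, 0], [3, 0, 0, 0, 0, 0, 0], [0, 0, 0, 0, 0, 0, 0], [0, 0, 0, 0, 0, 0, 0], [0, 0, 0, 0, 0, 0, 0], [0, 0, 0, 0, 0, 0, 0], [0, 0, 0, 0, 0, 0, 0], [0, 0, 0, 0, 0, 0, 0]]]'

```text
t: 22.05
ee_pos: [475.2, -22.8, 257.4]
orientation: [-2.224, -2.218, 0.001]
ft_force: [-0.8, 0.5, 0.8]
width: 0.7
```

```bash
python3 chk.py s8; python3 - <<'E'
from h import *
a=cv2.cvtColor(np.load("pics/s8.npz")["img"],cv2.COLOR_BGR2GRAY)
for c in(387,388,389): print(c,a[204:222,c].tolist())
E
```

```text
22.9 [475.38650739 -22.37467129 257.75942015] [ 0.02803033 -0.12519292  0.63064435]
tip 0,+7,-7,+15,-15 [[149.0, 165.0], [152.0, 145.0], [146.0, 186.0], [155.0, 122.0], [142.0, 209.0]]
block 11,13,15 [[[115.0, 129.0]], [[147.0, 114.0]], [[179.0, 98.0]]]
387 [115, 113, 110, 105, 100, 99, 96, 100, 98, 89, 76, 114, 154, 157, 155, 158, 161, 160]
388 [99, 96, 100, 96, 96, 97, 97, 98, 97, 89, 80, 118, 156, 156, 153, 155, 160, 160]
389 [91, 94, 95, 95, 96, 97, 98, 97, 97, 94, 91, 122, 156, 155, 152, 154, 156, 158]
```

View pics/s8c.png

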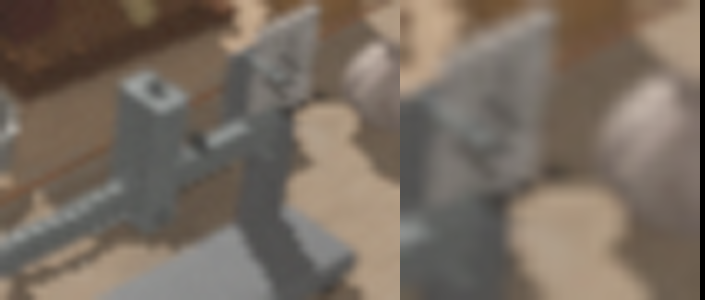

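The block has moved outward and the pointer tip now sits at about (388,213.8), below the upper-stop reading. I'll do a numeric check against both stop frames, without another picture.

```bash
python3 - <<'E'
from h import *
for i in range(8): ctrl.get_image("scene")
shot("scene","s9")
g={n:cv2.cvtColor(np.load(f"pics/{n}.npz")["img"],cv2.COLOR_BGR2GRAY).astype(np.float32) for n in("s1","s2","s4","s6","s7","s8","s9") if n!="s1"}
g["scene1"]=cv2.cvtColor(np.load("pics/scene1.npz")["img"],cv2.COLOR_BGR2GRAY).astype(np.float32)
def sub(t,a):
    m=cv2.matchTemplate(cv2.resize(a,None,fx=8,fy=8,interpolation=cv2.INTER_CUBIC),cv2.resize(t,None,fx=8,fy=8,interpolation=cv2.INTER_CUBIC),cv2.TM_CCOEFF_NORMED)
    _,v,_,l=cv2.minMaxLoc(m); return round(v,3),l[0]/8,l[1]/8
for n,a in g.items(): print(n,"mark",sub(g["s8"][217:225,363:377],a[205:237,357:383]),"pan",sub(g["s8"][252:262,258:275],a[244:272,252:281]))
P=np.array([482,106,115])+265*np.array([-.03,-1,0])
print("mark travel px per 30mm tip:",proj("s9",[P+[0,0,11.9]])-proj("s9",[P-[0,0,11.9]]))
a,b=np.load("pics/s8.npz")["img"],np.load("pics/s9.npz")["img"]; print("max diff s8-s9",np.abs(a.astype(int)-b)[190:320,250:400].max(), g["s9"][208:218,388])
E
```

```text
s2 mark (0.824, 5.875, 14.0) pan (0.693, 6.75, 6.375)
s4 mark (0.875, 6.25, 8.125) pan (0.944, 6.125, 9.125)
s6 mark (0.877, 6.25, 8.125) pan (0.944, 6.125, 9.125)
s7 mark (0.875, 6.375, 8.125) pan (0.945, 6.125, 9.125)
s8 mark (0.996, 6.0, 12.0) pan (0.999, 6.0, 8.0)
s9 mark (0.99, 6.0, 12.0) pan (0.991, 6.0, 7.875)
scene1 mark (0.828, 5.875, 14.0) pan (0.557, 6.0, 7.375)
mark travel px per 30mm tip: [[ 0.72533631 -5.78564109]]
max diff s8-s9 42 [ 96.  96.  95.  97.  96.  88.  82. 117. 156. 157.]
```

```bash
python3 -c "
from workcell import ctrl
o=ctrl.get_obs(); print(o['t'],o['ft_force']); print(ctrl.close_job())"
```

```text
23.35 [ 1.03081042 -0.44364737 -0.7179285 ]
the job is handed in; nothing more can be done
None
```

The spice jar stands upright on the pan. I pushed the sliding weight out with closed fingers from about notch 3 to about notch 15, so the jar weighs roughly 145–150 g, close to full. I then lifted the gripper about 100 mm, clear of the scale, and handed in at 23.4 s.

**Pointer position:** the pointer is off its upper stop and had settled in the last two frames. My estimates of where it rests do not agree exactly, but all lie inside the ±7 mm marks:

| Method | Pointer relative to index line |
|---|---|
| Pointer tip in the image | about -3 mm |
| Dark mark on the beam | about -5 mm |
| Pan height (weak match) | about +2.6 mm |
| Reasoning: on its stop at notch 13, off it at 15, jar at most 150 g | between -5 and 0 mm |

**Not checked directly:**
- **Tooth:** I inferred that it is seated from the spring and from the block moving about two notches on the last push.
- **Pushing force:** readings between moves stayed at or below 2.5 N, but I did not record peaks as the tooth passed each crest.
- **Other things on the counter:** I aimed to keep clear of them and saw no contact in the pictures, but I did not compare their positions at the end.

I viewed 12 pictures, two over the budget of 10.

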